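# Work the empty line spool off the bent winder spindle

## Robot

A 6-joint arm with a two-finger parallel gripper is mounted at the origin on the work surface. World frame = base frame: x ahead of the robot, y to its left, z up, the work surface at z = 0. Lengths are in mm, angles in rad, forces in N, time in s.
With the tool pointing down it reaches from about 275 to 1000 mm from the base axis. Payload 8.4 kg.
Tool frame: the origin (TCP) lies between the finger pads; the fingertips stand r.nose_length ahead of it and the grasp point (between the pads) lies 8 mm behind it (r.nose_length is the distance from the TCP to the fingertips, in mm); y points along the fingers, x is the direction in which the jaws open and shut, and the axes are right-handed (so a half turn about y gives the same grasp; the last joint's range is limited). The gripper opens to 85 mm and grips with 20 to 120 N. Pads are 22 mm wide; open, the fingers measure 114 mm over their backs; the gripper's body (76 mm by 85 mm) begins 54 mm behind the grasp point. The pads swing forward as they close: fully open they stand 13 mm farther back than shut.
Start: joints at [-1.142, 0.353, 1.633, -0, 1.155, -0.002], TCP at [260.998, -567.898, 242.281] pointing down, gripper open.
Joint ranges: [-2.63, 2.63], [-0.92, 2.1], [0.06, 2.66], [-1.3, 4.44], [0, 2.69], [-3.02, 3.02]. Speed limits (rad/s): [2.22, 2.22, 2.79, 3.14, 3.14, 3.14].

## Interface

Orientations are given as [roll, pitch, yaw] about the fixed x, y, z axes, in that order (R = Rz(yaw) Ry(pitch) Rx(roll)).
In Python, from rig import r, cams, order gives the robot as it stands. The module is installed in compiled form; this text tells all that it offers.
- The arm moves only by the shell command python3 -m crank 'ROWS' [FORCE]. ROWS is JSON, a list of rows, each a list of 7 numbers: the turn, a rotation vector about the tool's x, y, z in degrees, then the shift along the tool's x, y, z in cm, then the opening, from -1 (shut) to 1 (fully open). A call has exactly 10 rows; each row shifts and turns the pose as measured when the row begins, along the tool's axes as they then stand; what a row does not reach is not made up. A row lasts 1/12 s, in which the tool goes at most 41.7 mm and 7.16 degrees, less where a joint would pass 70% of its speed; a pose out of reach is approached as far as the arm can. A call with a gripper value outside its range is refused whole. The fingers move at their own pace and stop on an object; FORCE is the grip in N (left out, the last holds). Time passes only in rows, so rows that do not move let the fingers close, or fill a call up. It gives the time, the measured TCP pose, the force and the opening at its end, in the units of the state.
- r.sense(): the state, without advancing time (a new reading comes with each control period).
- cams.grab_frame(name): name is "scene" or "top"; returns the picture (480x640x3 uint8, blue, green, red); there is no depth.
- cams.camera_info(name): a dict with "intrinsics" (3x3 intrinsics, pixels), "view" (4x4, takes a point from world to camera coordinates). Camera axes: x right, y up, looking along -z (the intrinsics and any distortion apply to the point x, -y, -z); pixel columns grow to the right and rows downward; lengths in mm; the calibration is good to about 2 mm. A picture is of the moment at which its call begins. camera_info takes no time and is no camera call.
- order.sign_off(): hands the job in, once; it reports no verdict.
The state is a dict: "clock": time; "qpos": joint angles; "qvel": joint speeds; "joint_efforts": joint torques, N m; "eef_pos": TCP position; "tcp_rot": TCP orientation; "contact_force": force on the tool from outside, world axes, zero at the start; "wrist_torque": the same for the moment, N m; "opening": opening from 0.0 (shut) to 1.0 (fully open).
Only numpy, scipy, OpenCV 4.12 (cv2) and the standard library are available. Lean on these libraries where they do the work, as an engineer would, in place of code of your own. Each camera call takes 0.05 s, during which the arm holds its last target.

## Task

The bench winder's spindle has been knocked and its outer part is bent, so it needs to come out for repair. Gently work the empty wooden spool off the spindle's free end, feeling your way round the bend so that the spool never strains against the winder, and without dropping it or disturbing the other things on the table. Then lay the spool down on its rims in the dark wooden cradle, lengthwise between the end stops, and let go.

Things in the scene. Friction and masses are not known exactly. Their poses are not given: they have to be found in the camera images.
- winder: Grey bench winder screwed to the table: foot 100 x 90 mm, post 36 x 44 mm, 146 mm high, crank at its back. Origin: foot's middle, on the table (z = 0). Local x points level along the spindle to its free end, z up. Spindle: steel rod 10 mm thick, axis at y = 0, z = 130 mm, from the post (x = 30 mm) past a 28 mm collar (to x = 38 mm), straight to x = 100 mm, then bent. It does not turn or give.
- spindle_bend (a point): Point on the spindle's axis where it is bent (100 mm along x, 130 mm up; axes as the winder's). Beyond it the last 90 mm are straight, but 9 degrees off local x in an unknown direction (up, down or sideways) that this pose does not tell: the rounded free end is 14 mm off axis, 89 to 94 mm on in x. The spool is off when its centre is 118 mm on in x. Over 20 N between spool and winder is strain.
- spool_mid (a point): Centre of the empty wooden spool hanging loosely on the spindle near the collar. Local x is its axis, along the spindle. 46 mm long; a rim of 60 mm diameter, 4 mm thick at each end; between them a round core 34 mm in diameter, 38 mm long, to grip across from above. Inside, the spindle runs in a 13 mm hole through a 14 mm thick web at mid-length (1.5 mm of play all round, so it can tip); the rest is hollowed to 24 mm. About 90 g. Close on it softly (about 30 N).
- cradle: Dark wooden cradle fixed to the table, 90 x 64 mm. Two rails along local x, 12 mm wide, 28 mm apart, tops at z = 35 mm; end stops, tops at z = 42 mm, leave 78 mm between them in x. Origin: middle of its underside, on the table. A spool lying with its rims on both rails, axis along local x, has its centre at z = 61.5 mm, y = 0, anywhere within 16 mm of x = 0.
- bowl_a: Bystander: white paint bowl, 92 mm wide, 42 mm high, loose. Origin under its middle.
- bowl_b: Bystander: white paint bowl, 92 mm wide, 42 mm high, loose. Origin under its middle.
- censer: Bystander: black footed bowl, 92 mm wide, 58 mm high, loose. Origin under its middle.
- palettes: Bystander: stack of white palettes, 195 x 95 mm, 40 mm high, loose. Origin under its middle.
- spare_spool: Bystander: another wooden spool, standing on one rim on the table, 60 mm wide, 46 mm high. Origin under its middle.
- glue_jar: Bystander: jar 44 mm wide, 60 mm high, loose. Origin under its middle.
- brush: Bystander: brush 200 mm long lying on the table, loose.
- bamboo_slip: Bystander: thin bamboo slip 200 x 12 x 6 mm lying on the table, loose.
Things that resemble listed ones, but are neither listed nor needed, are in the scene too. What is shaped like the part that bears spool_mid but turquoise is not meant. What is shaped like the cradle but pink is not meant.

How it is judged:
By the outcome, as a careful person would: the job done as asked, in the order asked, and still so for the second after the job is handed in, with the robot touching nothing.
It also fails if it takes over 64 s, if anything falls off the work surface, if the arm or the gripper's body presses on something with over 40 N, if the wrist force passes 120 N, or if a joint passes its speed limit or range.

## Working session

There is one attempt and no reset: what is moved stays moved. The work goes in short steps, Python scripts to look and compute and a shell command to move; the robot and the scene stay as the last step left them, time stands still between calls to the robot, and variables do not carry over. Pictures are saved under pics/ and viewed, and the job is handed in when it is done.

```bash
mkdir -p pics; python3 - <<'E'
from rig import r,cams,order
import cv2
for n in("scene","top"):
    cv2.imwrite(f"pics/{n}0.png",cams.grab_frame(n)); i=cams.camera_info(n); print(n,i)
print(r.sense(),r.nose_length)
E
```

```text
scene {'intrinsics': array([[504.82503308,   0.        , 319.94675092],
       [  0.        , 504.82503308, 236.54275055],
       [  0.        ,   0.        ,   1.        ]]), 'view': array([[-7.20584958e-01,  6.93349457e-01,  4.88353281e-03,
         3.97196259e+02],
       [-5.83755321e-01, -6.10456352e-01,  5.35324917e-01,
         3.06528151e+02],
       [ 3.74148424e-01,  3.82896295e-01,  8.44632100e-01,
        -1.23685157e+03],
       [ 0.00000000e+00,  0.00000000e+00,  0.00000000e+00,
         1.00000000e+00]])}
top {'intrinsics': array([[558.20617572,   0.        , 320.20438108],
       [  0.        , 558.20617572, 230.78464952],
       [  0.        ,   0.        ,   1.        ]]), 'view': array([[-1.07358718e-02, -9.99622271e-01,  2.52993363e-02,
         1.87598964e+01],
       [ 9.99322679e-01, -9.83518646e-03,  3.54605647e-02,
        -5.83930168e+02],
       [-3.51983465e-02,  2.56629006e-02,  9.99050795e-01,
        -1.19794709e+03],
       [ 0.00000000e+00,  0.00000000e+00,  0.00000000e+00,
         1.00000000e+00]])}
{'clock': 0.1, 'qpos': array([-1.14239662e+00,  3.53596803e-01,  1.63407455e+00,  6.22633977e-06,
        1.15520761e+00, -2.39309007e-03]), 'qvel': array([ 0.00015547, -0.00257626, -0.00289485,  0.00045919, -0.00088532,
        0.00047175]), 'joint_efforts': array([ 6.08104783e-04, -6.06357908e+01, -3.42818213e+01, -1.00345937e-05,
        3.85900377e-03, -3.17928834e-05]), 'eef_pos': array([ 260.82329453, -567.50689495,  241.61923597]), 'tcp_rot': array([-1.57078756e+00,  1.28629033e-03, -1.14000605e+00]), 'contact_force': array([-0.19193653, -0.4502265 ,  0.6241811 ]), 'wrist_torque': array([-0.07930213,  0.03284728, -0.02119564]), 'opening': 1.0030233471005259} 11.0
```

View pics/scene0.png

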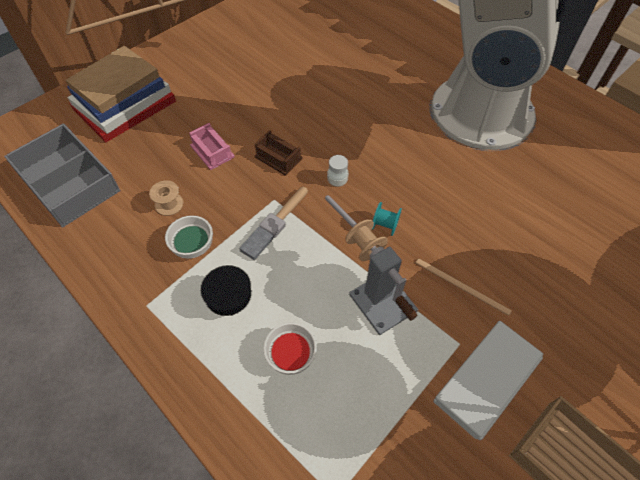

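View pics/top0.png

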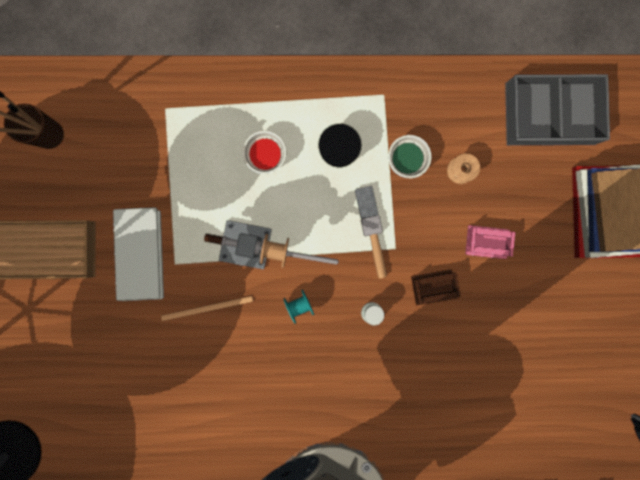

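Scene view: winder with its wooden spool at about (367,238) and the rod tip at (328,199), turquoise spool (387,217), dark cradle (278,152), pink look-alike (211,146). Top view: spool at (275,250), rod tip (337,262), dark cradle (436,287), pink (492,241). The spool meant is the wooden one on the grey winder, and the cradle is the dark one. I'll confirm both in crops.

```bash
python3 - <<'E'
import cv2,numpy as np
s=cv2.imread("pics/scene0.png");t=cv2.imread("pics/top0.png")
a=cv2.resize(s[180:340,310:430],None,fx=5,fy=3.75*5/3.75,interpolation=cv2.INTER_CUBIC)[:600]
cv2.imwrite("pics/c1.png",cv2.resize(s[185:305,310:430],(600,600),interpolation=cv2.INTER_CUBIC))
cv2.imwrite("pics/c2.png",cv2.resize(t[205:325,200:360],(800,600),interpolation=cv2.INTER_CUBIC))
b=cv2.resize(s[120:185,235:315],(400,325),interpolation=cv2.INTER_CUBIC)
c=cv2.resize(t[260:325,400:480],(400,325),interpolation=cv2.INTER_CUBIC)
cv2.imwrite("pics/c3.png",np.hstack([b,c]))
E
```

```text
(no output)
```

View pics/c1.png

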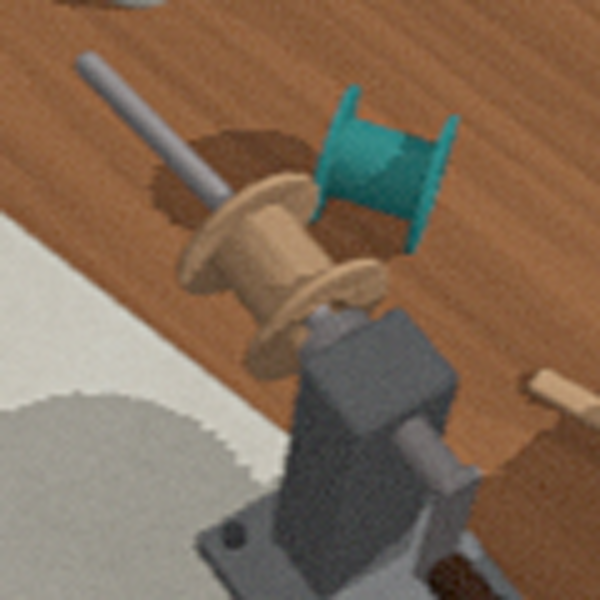

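View pics/c2.png

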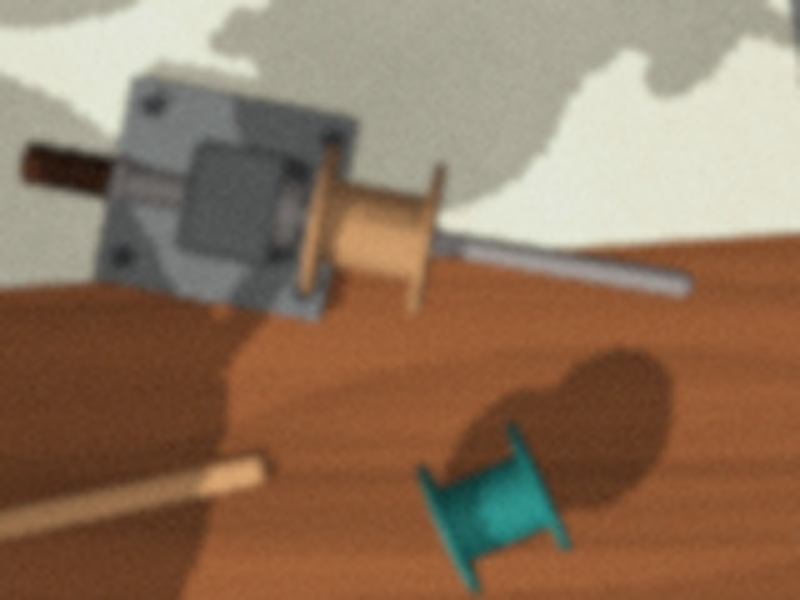

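View pics/c3.png

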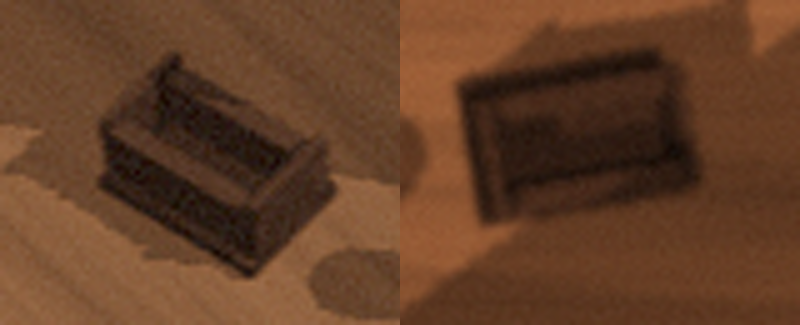

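The crops confirm the wooden spool on the grey winder's rod, with the turquoise spool lying loose on the table, and the dark brown cradle. In both views the rod beyond the spool looks nearly in line, so I'll triangulate to find the bend.

```bash
cat > h.py <<'E'
import numpy as np, cv2
from rig import r,cams,order
def ray(n,p):
    i=cams.camera_info(n);K=i["intrinsics"];V=i["view"]
    d=np.linalg.solve(K,[p[0],p[1],1]);d=V[:3,:3].T@(d*[1,-1,-1]);return -V[:3,:3].T@V[:3,3],d/np.linalg.norm(d)
def plane(n,p,z):
    o,d=ray(n,p);return o+d*(z-o[2])/d[2]
def tri(ps,pt):
    o1,d1=ray("scene",ps);o2,d2=ray("top",pt)
    A=np.c_[d1,-d2];s=np.linalg.lstsq(A,o2-o1,rcond=None)[0]
    a,b=o1+s[0]*d1,o2+s[1]*d2;return (a+b)/2,np.linalg.norm(a-b)
def proj(n,P):
    i=cams.camera_info(n);c=i["view"][:3,:3]@np.asarray(P,float)+i["view"][:3,3];q=i["intrinsics"]@(c*[1,-1,-1]);return q[:2]/q[2]
E
python3 - <<'E'
from h import *
np.set_printoptions(precision=1,suppress=True)
S=lambda x,y:(310+x/5-.4,185+y/5-.4);T=lambda x,y:(200+x/5-.4,205+y/5-.4)
for n,a,b in[("tip",(88,65),(686,285)),("farrim",(250,232),(427,238)),("nearrim",(316,318),(319,216)),("post",(379,371),(231,203))]:
    print(n,*tri(S(*a),T(*b)))
print("post top",[plane("top",T(*p),146)for p in((197,143),(282,147),(262,262),(178,250))],[plane("scene",S(*p),146)for p in((400,310),(457,377),(358,432),(302,365))])
print("foot top",[plane("top",T(*p),8)for p in((137,78),(357,120),(322,318),(97,280))])
C=lambda x,y:(235+x/5-.4,120+y/5-.4);D=lambda x,y:(400+x/5-.4,260+y/5-.4)
print("cradle scene z0",[plane("scene",C(*p),0)for p in((100,185),(250,275),(335,188))])
print("cradle scene z42",[plane("scene",C(*p),42)for p in((102,122),(172,55),(325,137),(252,205))])
print("cradle top z42",[plane("top",D(*p),42)for p in((63,85),(260,50),(295,185),(85,222))])
E
```

```text
tip [518.6 -16.2 112.1] 1.7376474833616637
farrim [538.3  85.4 130.2] 1.88696975238578
nearrim [547.7 126.7 131.5] 0.6371269992355885
post [553.1 159.4 142.4] 0.3235808823659765
post top [array([576.2, 171.7, 146. ]), array([574.4, 139.3, 146. ]), array([530.5, 147.2, 146. ]), array([535.4, 179.2, 146. ])] [array([531.9, 149.5, 146. ]), array([537.7, 180.2, 146. ]), array([577. , 171.4, 146. ]), array([571.7, 141.2, 146. ])]
foot top [array([609. , 213.9,   8. ]), array([589.9, 119.1,   8. ]), array([504.6, 134.8,   8. ]), array([522.1, 231.4,   8. ])]
cradle scene z0 [array([ 496.6, -272.5,    0. ]), array([ 482.2, -185.6,    0. ]), array([ 420. , -196.9,    0. ])]
cradle scene z42 [array([ 492.9, -268.7,   42. ]), array([ 443.9, -278. ,   42. ]), array([ 427.4, -193.9,   42. ]), array([ 476.9, -186.8,   42. ])]
cradle top z42 [array([ 484.3, -179.5,   42. ]), array([ 498.1, -263.4,   42. ]), array([ 441. , -277.2,   42. ]), array([ 426.7, -187.9,   42. ])]
```

Measurements agree: the spindle heads along about (-0.195, -0.981), the spool centre is near (543,106), and the tip is about 14–18 mm low with about 0 lateral offset, so the bend is essentially downward. Moving above the spool.

```bash
cat >> h.py <<'E'
from scipy.spatial.transform import Rotation as Ro
def pose():
    s=r.sense();return np.array(s["eef_pos"]),Ro.from_euler("xyz",s["tcp_rot"])
def todo(grasp,yawdeg,pitchdeg=0):
    """grasp point target (world), yaw; pitchdeg = turn about tool x after. prints turn deg, shift cm of the TCP in tool axes"""
    p,R=pose(); G=Ro.from_euler("xyz",[-90,0,yawdeg],degrees=True)*Ro.from_euler("x",pitchdeg,degrees=True)
    t=np.array(grasp)+G.apply([0,8,0])   # TCP is 8 mm ahead of grasp pt along tool y
    print("turn",np.round((R.inv()*G).as_rotvec(degrees=True),2),"shift cm",np.round(R.inv().apply(t-p)/10,3),"grasp now",np.round(p-R.apply([0,8,0]),1))
    s=r.sense();print("t",round(s["clock"],2),"F",np.round(s["contact_force"],1),"M",np.round(s["wrist_torque"],2),"op",round(s["opening"],3))
E
python3 -m crank '[[0,0,0,-2.7,0,2.9,1],[0,0,0,-2.7,0,2.9,1],[0,0,0,-2.7,0,2.9,1],[0,0,0,-2.7,0,2.9,1],[0,0,0,-2.7,0,2.9,1],[0,0,0,-2.7,0,2.9,1],[0,0,0,-2.7,0,2.9,1],[0,0,0,-2.7,0,2.9,1],[0,0,0,-2.7,0,2.9,1],[0,0,0,-2.7,0,2.9,1]]' 30
python3 -c "
from h import *
todo([543,106,215],-11.3)"
```

```text
clock: 0.93
eef_pos: [412.6, -192.0, 237.9]
tcp_rot: [-1.573, 0.002, -1.151]
contact_force: [0.1, -0.1, -0.5]
opening: 1.0
turn [  0.06 -54.66  -0.19] shift cm [-21.894   3.088  24.054] grasp now [ 412.6 -192.   245.9]
t 0.93 F [ 0.1 -0.1 -0.5] M [-0.03 -0.04  0.01] op 1.0
```

```bash
python3 -m crank '[[0,0,0,-2.7,0,3.0,1],[0,0,0,-2.7,0,3.0,1],[0,0,0,-2.7,0,3.0,1],[0,0,0,-2.7,0,3.0,1],[0,0,0,-2.7,0,3.0,1],[0,0,0,-2.7,0,3.0,1],[0,0,0,-2.7,0,3.0,1],[0,0,0,-2.3,0,2.4,1],[0,-4,0,0,0,0,1],[0,-6,0,0,0,0,1]]'
python3 -m crank '[[0,-6,0,0,0,0,1],[0,-6,0,0,0,0,1],[0,-6,0,0,0,0,1],[0,-6,0,0,0,0,1],[0,-6,0,0,0,0,1],[0,-6,0,0,0,0,1],[0,-5,0,0,0,0,1],[0,-3,0,0,0,0,1],[0,0,0,0,0,0,1],[0,0,0,0,0,0,1]]'
python3 - <<'E'
from h import *
todo([543,106,215],-11.3)
cv2.imwrite("pics/t1.png",cv2.resize(cams.grab_frame("top")[190:310,200:360],(800,600),interpolation=cv2.INTER_CUBIC))
cv2.imwrite("pics/s1.png",cv2.resize(cams.grab_frame("scene")[160:280,290:450],(800,600),interpolation=cv2.INTER_CUBIC))
E
```

```text
clock: 1.77
eef_pos: [541.9, 117.3, 236.6]
tcp_rot: [-1.572, 0.004, -0.969]
contact_force: [-0.1, -0.1, -0.7]
opening: 1.001
clock: 2.6
eef_pos: [539.5, 119.6, 232.5]
tcp_rot: [-1.571, 0.011, -0.153]
contact_force: [0.4, 0.8, -0.7]
opening: 0.996
turn [ 0.03  2.56 -0.6 ] shift cm [ 0.577  2.549 -1.29 ] grasp now [539.6 119.6 240.5]
t 2.6 F [ 0.4  0.8 -0.7] M [ 0.03 -0.   -0.07] op 0.996
```

View pics/s1.png

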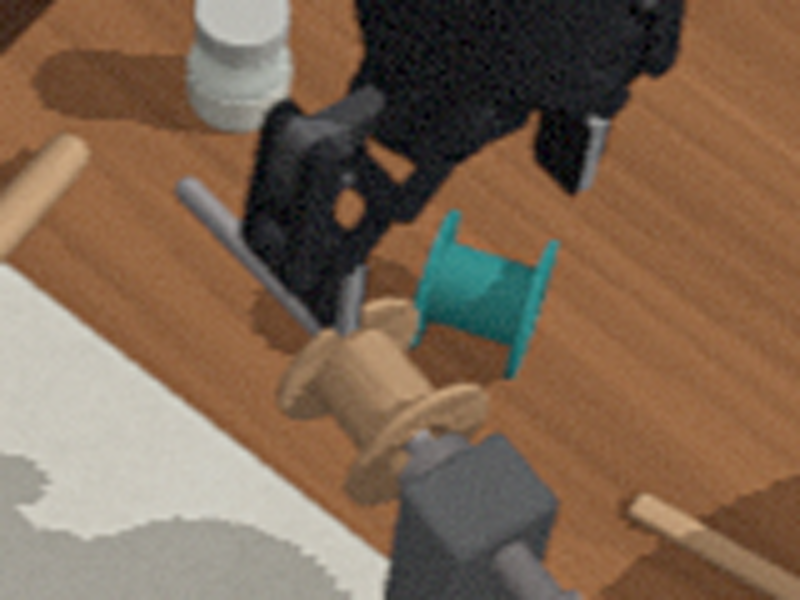

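```bash
python3 -m crank '[[0,1,0,0.3,0.5,-0.6,1],[0,1,-0.3,0.3,0.5,-0.6,1],[0,0.5,-0.3,0,0.5,-0.1,1],[0,0,0,0,1,0,1],[0,0,0,0,1.5,0,1],[0,0,0,0,1,0,1],[0,0,0,0,0.5,0,1],[0,0,0,0,0,0,1],[0,0,0,0,0,0,1],[0,0,0,0,0,0,1]]'
python3 - <<'E'
from h import *
todo([543,106,128.5],-11.3)
E
```

```text
clock: 3.53
eef_pos: [542.8, 103.3, 171.0]
tcp_rot: [-1.572, 0.001, -0.208]
contact_force: [-0.2, 1.1, 0.6]
opening: 1.001
turn [ 0.09 -0.59 -0.04] shift cm [-0.031  5.052  0.278] grasp now [542.8 103.3 179. ]
t 3.53 F [-0.2  1.1  0.6] M [0.03 0.   0.05] op 1.001
```

```bash
python3 -m crank '[[0,-0.6,0,0,0.5,0.2,1],[0,0,0,0,1,0.1,1],[0,0,0,0,1,0,1],[0,0,0,0,1,0,1],[0,0,0,0,1,0,1],[0,0,0,0,0.3,0,1],[0,0,0,0,0,0,1],[0,0,0,0,0,0,1],[0,0,0,0,0,0,1],[0,0,0,0,0,0,1]]'
python3 - <<'E'
from h import *
todo([543,106,128.5],-11.3)
cv2.imwrite("pics/t2.png",cv2.resize(cams.grab_frame("top")[190:310,200:360],(800,600),interpolation=cv2.INTER_CUBIC))
cv2.imwrite("pics/s2.png",cv2.resize(cams.grab_frame("scene")[160:280,290:450],(800,600),interpolation=cv2.INTER_CUBIC))
E
```

```text
clock: 4.37
eef_pos: [544.0, 106.9, 118.4]
tcp_rot: [-1.572, -0.0, -0.196]
contact_force: [-0.6, -0.3, -0.1]
opening: 0.999
turn [0.06 0.09 0.02] shift cm [-0.084 -0.206 -0.109] grasp now [544.  106.9 126.4]
t 4.37 F [-0.6 -0.3 -0.1] M [ 0.05 -0.01  0.  ] op 0.999
```

View pics/s2.png

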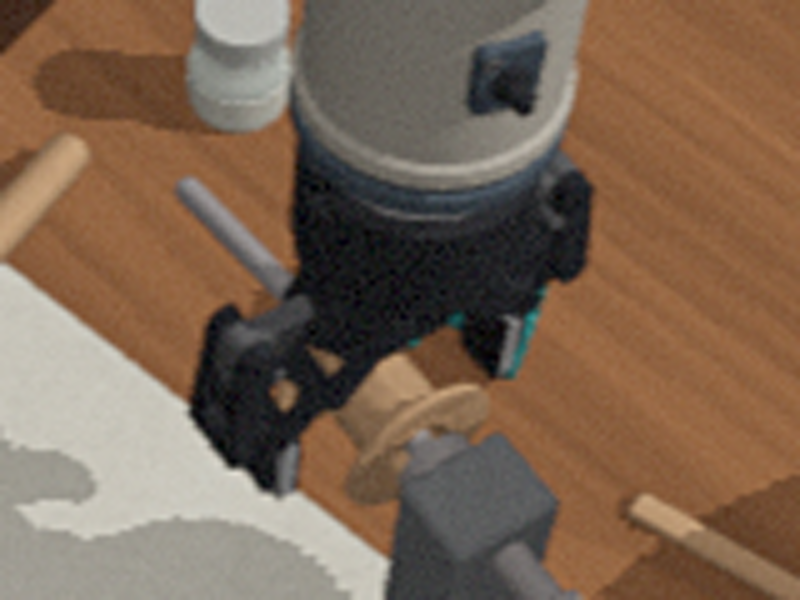

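View pics/t2.png

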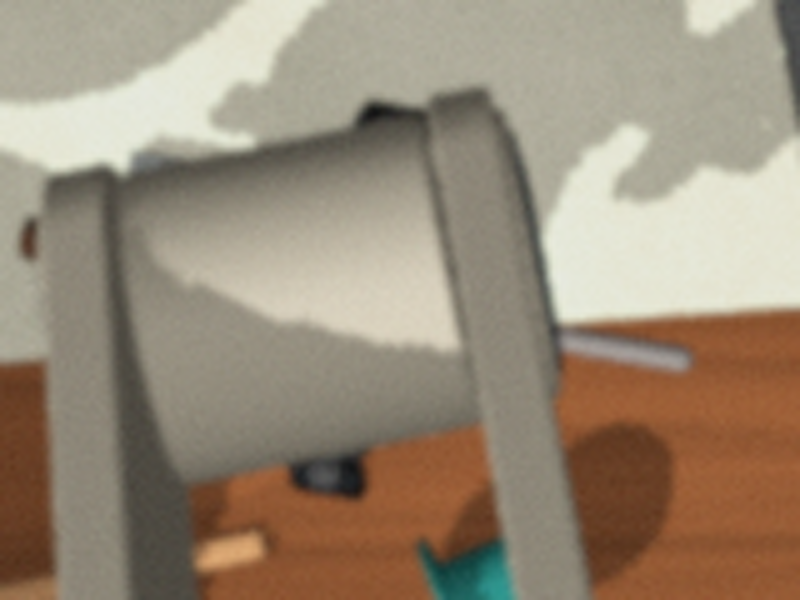

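```bash
python3 -m crank '[[0,0,0,-0.08,-0.2,-0.1,0.5],[0,0,0,0,0,0,0.3],[0,0,0,0,0,0,0.1],[0,0,0,0,0,0,0],[0,0,0,0,0,0,0],[0,0,0,0,0,0,-0.06],[0,0,0,0,0,0,-0.1],[0,0,0,0,0,0,-0.1],[0,0,0,0,0,0,-0.1],[0,0,0,0,0,0,-0.1]]' 20
python3 - <<'E'
from h import *
todo([543,106,128.5],-11.3)
cv2.imwrite("pics/s3.png",cv2.resize(cams.grab_frame("scene")[160:280,290:450],(800,600),interpolation=cv2.INTER_CUBIC))
E
```

```text
clock: 5.3
eef_pos: [543.9, 106.1, 122.3]
tcp_rot: [-1.571, -0.003, -0.196]
contact_force: [0.4, -0.4, 0.1]
opening: 0.451
turn [-0.    0.09  0.18] shift cm [-0.084  0.177 -0.03 ] grasp now [543.8 106.1 130.3]
t 5.3 F [ 0.4 -0.4  0.1] M [-0.02 -0.03 -0.02] op 0.451
```

View pics/s3.png

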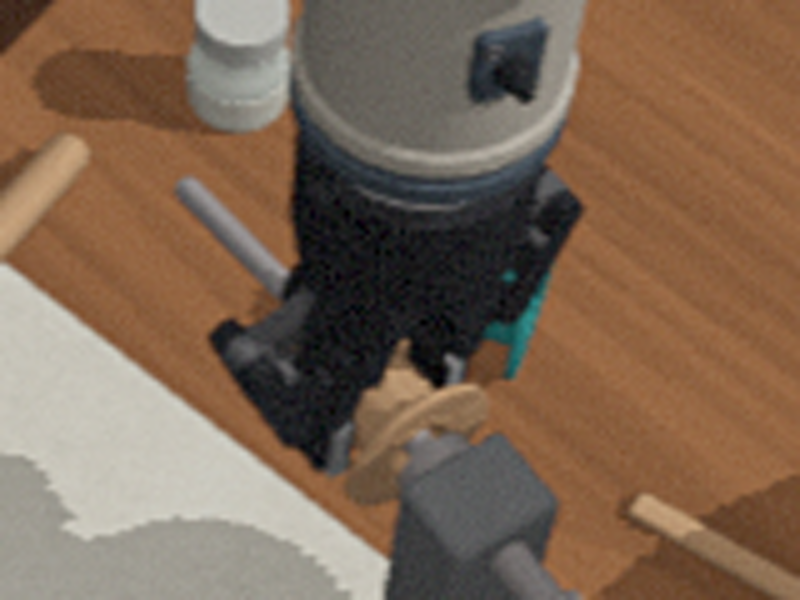

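```bash
python3 -m crank '[[0,0,0,-0.08,0.15,0,-0.1],[0,0,0,0,0,0,-0.1],[0,0,0,0,0,0,-0.1],[0,0,0,0,0,0,-0.12],[0,0,0,0,0,0,-0.14],[0,0,0,0,0,0,-0.16],[0,0,0,0,0,0,-0.16],[0,0,0,0,0,0,-0.16],[0,0,0,0,0,0,-0.16],[0,0,0,0,0,0,-0.16]]' 20
python3 -c "
from h import *
todo([543,106,128.5],-11.3)"
python3 -m crank '[[0,0,0,0,0,0,-0.17],[0,0,0,0,0,0,-0.18],[0,0,0,0,0,0,-0.19],[0,0,0,0,0,0,-0.19],[0,0,0,0,0,0,-0.19],[0,0,0,0,0,0,-0.19],[0,0,0,0,0,0,-0.19],[0,0,0,0,0,0,-0.19],[0,0,0,0,0,0,-0.19],[0,0,0,0,0,0,-0.19]]' 20
python3 -c "
from h import *
todo([543,106,128.5],-11.3)"
```

```text
clock: 6.18
eef_pos: [543.0, 106.3, 120.5]
tcp_rot: [-1.571, -0.003, -0.196]
contact_force: [-0.4, 0.7, -0.3]
opening: 0.423
turn [0.   0.09 0.17] shift cm [ 0.01  -0.001 -0.03 ] grasp now [542.9 106.3 128.5]
t 6.18 F [-0.4  0.7 -0.3] M [ 0.04 -0.01  0.07] op 0.423
clock: 7.02
eef_pos: [543.0, 106.3, 120.5]
tcp_rot: [-1.571, -0.003, -0.196]
contact_force: [-0.1, -0.6, 0.0]
opening: 0.411
turn [0.   0.09 0.17] shift cm [ 0.007  0.003 -0.028] grasp now [543.  106.3 128.5]
t 7.02 F [-0.1 -0.6  0. ] M [-0.02  0.03  0.07] op 0.411
```

```bash
python3 -m crank '[[0,0,0,0,0,0,-0.2],[0,0,0,0,0,0,-0.22],[0,0,0,0,0,0,-0.24],[0,0,0,0,0,0,-0.26],[0,0,0,0,0,0,-0.28],[0,0,0,0,0,0,-0.3],[0,0,0,0,0,0,-0.3],[0,0,0,0,0,0,-0.3],[0,0,0,0,0,0,-0.3],[0,0,0,0,0,0,-0.3]]' 20
python3 -c "
from h import *
todo([543,106,128.5],-11.3)"
```

```text
clock: 7.85
eef_pos: [542.9, 106.3, 120.6]
tcp_rot: [-1.571, -0.003, -0.196]
contact_force: [0.8, 0.0, -0.1]
opening: 0.379
turn [0.   0.1  0.16] shift cm [ 0.017  0.007 -0.029] grasp now [542.9 106.3 128.6]
t 7.85 F [ 0.8  0.  -0.1] M [0.02 0.04 0.02] op 0.379
```

```bash
python3 -m crank '[[0,0,0,0,0,0,-0.4],[0,0,0,0,0,0,-0.5],[0,0,0,0,0,0,-0.6],[0,0,0,0,0,0,-0.8],[0,0,0,0,0,0,-1],[0,0,0,0,0,0,-1],[0,0,0,0,0,0,-1],[0,0,0,0,0,0,-1],[0,0,0,0,0,0,-1],[0,0,0,0,0,0,-1]]' 30
python3 - <<'E'
from h import *
todo([543,106,128.5],-11.3)
cv2.imwrite("pics/s4.png",cv2.resize(cams.grab_frame("scene")[160:280,290:450],(800,600),interpolation=cv2.INTER_CUBIC))
E
```

```text
clock: 8.68
eef_pos: [542.8, 106.3, 120.6]
tcp_rot: [-1.571, -0.003, -0.196]
contact_force: [-0.3, 0.2, 0.0]
opening: 0.38
turn [0.   0.1  0.16] shift cm [ 0.021  0.009 -0.028] grasp now [542.8 106.3 128.6]
t 8.68 F [-0.3  0.2  0. ] M [0.04 0.09 0.01] op 0.38
```

View pics/s4.png

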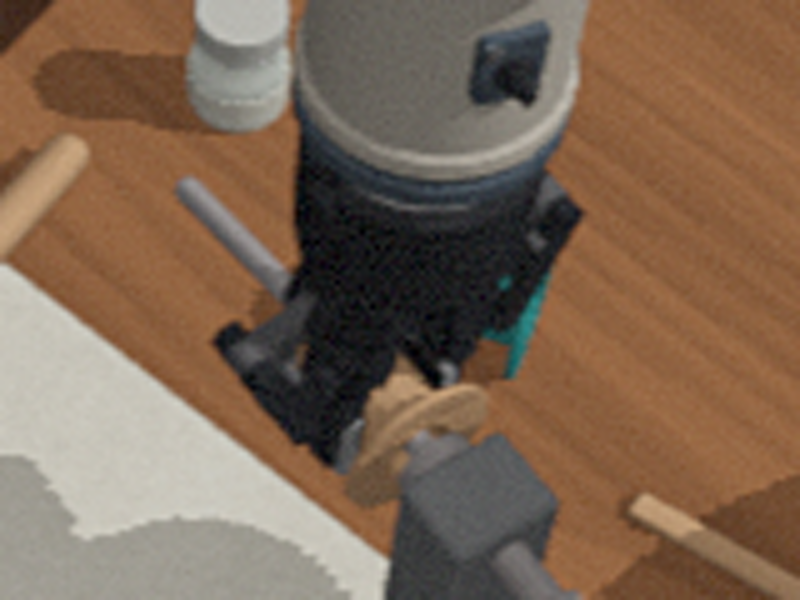

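```bash
python3 -m crank '[[0,0,0,0,-0.13,0,-1],[0,0,0,0,0,0,-1],[0,0,0,0,0,-0.4,-1],[0,0,0,0,0,-0.4,-1],[0,0,0,0,0,-0.4,-1],[0,0,0,0,0,-0.4,-1],[0,0,0,0,0,-0.4,-1],[0,0,0,0,0,0,-1],[0,0,0,0,0,0,-1],[0,0,0,0,0,0,-1]]' 30
cat >> h.py <<'E'
U=np.array([-.195,-.981,0]);O=np.array([543,106,130.]) # spool start ~ local x 67
def loc(yaw=-11.2):
    p,R=pose();g=p-R.apply([0,8,0]);d=g-O;n=np.array([.981,-.195,0])
    s=r.sense();z=R.apply([0,0,1]);f=s["contact_force"]
    print("t %.2f local x %.1f  side(n) %.1f  z %.1f  pitch %.2f yaw %.2f"%(s["clock"],67+d@U,d@n,g[2],np.degrees(np.arcsin(z[2])),np.degrees(np.arctan2(-z[0],z[1]))),"F along/side/up",np.round([f@U,f@n,f[2]],1),"M",np.round(R.inv().apply(s["wrist_torque"]),2),"op",round(s["opening"],3))
E
python3 -c "
from h import *
loc()"
```

```text
clock: 9.57
eef_pos: [537.9, 83.8, 121.5]
tcp_rot: [-1.571, -0.002, -0.196]
contact_force: [-0.5, 0.5, 0.4]
opening: 0.375
t 9.57 local x 89.8  side(n) -0.7  z 129.5  pitch -0.04 yaw -11.25 F along/side/up [-0.4 -0.6  0.4] M [ 0.01  0.03 -0.  ] op 0.375
```

```bash
N='[0,0,0,0,0,0,-1]'
python3 -m crank '[[0,0,0,0,-0.12,0,-1],[0,0,0,0,0,0,-1],[0,0,0,0,0,0,-1],[0,0,0,0,0,0,-1],[0,0,0,0,0,0,-1],[0,0,0,0,0,0,-1],[0,0,0,0,0,0,-1],[0,0,0,0,0,0,-1],[0,0,0,0,0,0,-1],[0,0,0,0,0,0,-1]]' >/dev/null;python3 -c "
from h import *
loc()"
python3 -m crank '[[0,0,0,0,-0.06,0,-1],[0,0,0,0,0,0,-1],[0,0,0,0,0,0,-1],[0,0,0,0,0,0,-1],[0,0,0,0,0,0,-1],[0,0,0,0,0,0,-1],[0,0,0,0,0,0,-1],[0,0,0,0,0,0,-1],[0,0,0,0,0,0,-1],[0,0,0,0,0,0,-1]]' >/dev/null;python3 -c "
from h import *
loc()"
```

```text
t 10.40 local x 89.1  side(n) -0.6  z 130.8  pitch -0.02 yaw -11.20 F along/side/up [0.3 0.  0.1] M [-0.02  0.03 -0.  ] op 0.377
t 11.23 local x 89.1  side(n) -0.6  z 131.5  pitch -0.02 yaw -11.21 F along/side/up [ 0.  -0.2  0. ] M [0.01 0.   0.02] op 0.376
```

```bash
python3 -m crank '[[0,0,0,0,-0.06,0,-1],[0,0,0,0,0,0,-1],[0,0,0,0,0,0,-1],[0,0,0,0,0,0,-1],[0,0,0,0,0,0,-1],[0,0,0,0,0,0,-1],[0,0,0,0,0,0,-1],[0,0,0,0,0,0,-1],[0,0,0,0,0,0,-1],[0,0,0,0,0,0,-1]]' >/dev/null;python3 -c "
from h import *
loc()"
python3 -m crank '[[0,0,0,0,-0.05,0,-1],[0,0,0,0,0,0,-1],[0,0,0,0,0,0,-1],[0,0,0,0,0,0,-1],[0,0,0,0,0,0,-1],[0,0,0,0,0,0,-1],[0,0,0,0,0,0,-1],[0,0,0,0,0,0,-1],[0,0,0,0,0,0,-1],[0,0,0,0,0,0,-1]]' >/dev/null;python3 -c "
from h import *
loc()"
```

```text
t 12.07 local x 89.1  side(n) -0.7  z 131.7  pitch -0.03 yaw -11.20 F along/side/up [-0.3  0.4 -2. ] M [ 0.03 -0.01 -0.09] op 0.371
t 12.90 local x 89.1  side(n) -0.7  z 131.8  pitch -0.03 yaw -11.21 F along/side/up [-0.2  0.6 -5.1] M [ 0.02 -0.05 -0.19] op 0.379
```

```bash
python3 -m crank '[[0,0,0,0,0.18,0,-1],[0,0,0,0,0,0,-1],[0,0,0,0,0,0,-1],[0,0,0,0,0,0,-1],[0,0,0,0,0,0,-1],[0,0,0,0,0,0,-1],[0,0,0,0.1,0,0,-1],[0,0,0,0,0,0,-1],[0,0,0,0,0,0,-1],[0,0,0,0,0,0,-1]]' >/dev/null;python3 -c "
from h import *
loc()"
python3 -m crank '[[0,0,0,0.08,0,0,-1],[0,0,0,0,0,0,-1],[0,0,0,0,0,0,-1],[0,0,0,0,0,0,-1],[0,0,0,0,0,0,-1],[0,0,0,0,0,0,-1],[0,0,0,0,0,0,-1],[0,0,0,0,0,0,-1],[0,0,0,0,0,0,-1],[0,0,0,0,0,0,-1]]' >/dev/null;python3 -c "
from h import *
loc()"
```

```text
t 13.73 local x 89.1  side(n) 0.6  z 130.7  pitch -0.02 yaw -11.21 F along/side/up [ 0.7 -1.1 -1.6] M [-0.03 -0.   -0.05] op 0.372
t 14.57 local x 89.1  side(n) 0.9  z 130.6  pitch -0.03 yaw -11.21 F along/side/up [-0.8 -1.5 -0.8] M [-0.    0.01  0.11] op 0.376
```

```bash
python3 -m crank '[[0,0,0,-0.15,0.06,0,-1],[0,0,0,0,0,0,-1],[0,0,0,0,0,0,-1],[0,0,0,0,0,-0.25,-1],[0,0,0,0,0,-0.25,-1],[0,0,0,0,0,0,-1],[0,0,0,0,0,0,-1],[0,0,0,0,0,0,-1],[0,0,0,0,0,0,-1],[0,0,0,0,0,0,-1]]' >/dev/null;python3 -c "
from h import *
loc()"
```

```text
t 15.40 local x 94.9  side(n) -0.2  z 130.1  pitch -0.03 yaw -11.22 F along/side/up [-0.4 -0.2 -0.5] M [ 0.03 -0.02 -0.01] op 0.374
```

```bash
python3 -m crank '[[0.8,0,0,-0.02,0,-0.1,-1],[0.9,0,0,0,0.01,-0.1,-1],[0.9,0,0,0,0.01,-0.1,-1],[0.9,0,0,0,0.01,-0.1,-1],[0.8,0,0,0,0,-0.05,-1],[0,0,0,0,0,0,-1],[0,0,0,0,0,0,-1],[0,0,0,0,0,0,-1],[0,0,0,0,0,0,-1],[0,0,0,0,0,0,-1]]' >/dev/null;python3 -c "
from h import *
loc()"
```

```text
t 16.23 local x 100.7  side(n) -0.4  z 129.7  pitch 4.75 yaw -11.21 F along/side/up [ 0.1 -0.9 -1.9] M [-0.08 -0.03  0.02] op 0.374
```

```bash
python3 -m crank '[[0,0,0,0,0.04,0,-1],[0.9,0,0,0,0,-0.1,-1],[0.9,0,0,0,0,-0.1,-1],[0.9,0,0,0,0,-0.1,-1],[0.9,0,0,0,0,-0.1,-1],[0.6,0,0,0,0,-0.1,-1],[0,0,0,0,0,0,-1],[0,0,0,0,0,0,-1],[0,0,0,0,0,0,-1],[0,0,0,0,0,0,-1]]' >/dev/null;python3 -c "
from h import *
loc()"
```

```text
t 17.07 local x 104.9  side(n) -0.2  z 128.6  pitch 9.07 yaw -11.03 F along/side/up [-0.5 -0.6 -0.7] M [-0.08  0.05 -0.07] op 0.374
```

```bash
python3 -m crank '[[0,0,0,-0.03,-0.02,0,-1],[0,0,0,0,0,-0.2,-1],[0,0,0,0,0,-0.2,-1],[0,0,0,0,0,-0.2,-1],[0,0,0,0,0,-0.2,-1],[0,0,0,0,0,-0.1,-1],[0,0,0,0,0,0,-1],[0,0,0,0,0,0,-1],[0,0,0,0,0,0,-1],[0,0,0,0,0,0,-1]]' >/dev/null;python3 - <<'E'
from h import *
loc()
cv2.imwrite("pics/s5.png",cv2.resize(cams.grab_frame("scene")[160:280,290:450],(800,600),interpolation=cv2.INTER_CUBIC))
E
```

```text
t 17.90 local x 114.4  side(n) -0.6  z 127.2  pitch 9.04 yaw -10.99 F along/side/up [-0.1  0.6 -1.9] M [-0.11 -0.01  0.02] op 0.378
```

View pics/s5.png

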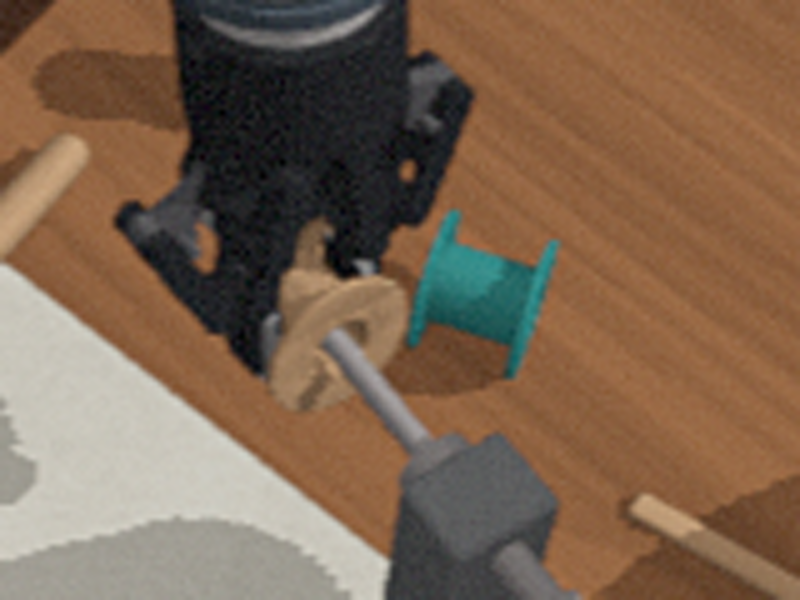

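```bash
python3 -m crank '[[0,0,0,0,0.06,0,-1],[0,0,0,0,0,-0.2,-1],[0,0,0,0,0,-0.2,-1],[0,0,0,0,0,-0.2,-1],[0,0,0,0,0,-0.2,-1],[0,0,0,0,0,-0.2,-1],[0,0,0,0,0,-0.2,-1],[0,0,0,0,0,0,-1],[0,0,0,0,0,0,-1],[0,0,0,0,0,0,-1]]' >/dev/null;python3 -c "
from h import *
loc()"
```

```text
t 18.78 local x 127.6  side(n) -0.5  z 124.5  pitch 9.03 yaw -10.99 F along/side/up [-0.9 -0.3 -0.7] M [-0.12  0.02  0.03] op 0.38
```

```bash
python3 -m crank '[[0,0,0,0,-0.03,0,-1],[0,0,0,0,0,-0.25,-1],[0,0,0,0,0,-0.25,-1],[0,0,0,0,0,-0.25,-1],[0,0,0,0,0,-0.25,-1],[0,0,0,0,0,-0.25,-1],[0,0,0,0,0,-0.25,-1],[0,0,0,0,0,0,-1],[0,0,0,0,0,0,-1],[0,0,0,0,0,0,-1]]' >/dev/null;python3 -c "
from h import *
loc()"
```

```text
t 19.62 local x 144.2  side(n) -0.4  z 122.2  pitch 9.03 yaw -11.00 F along/side/up [ 0.5  0.1 -1.3] M [-0.11 -0.   -0.  ] op 0.379
```

```bash
python3 -m crank '[[0,0,0,0.1,-0.03,0,-1],[0,0,0,0,0,0,-1],[0,0,0,0,0,0,-1],[0,0,0,0,0,0,-1],[0,0,0,0,0,0,-1],[0,0,0,0,0,0,-1],[0,0,0,0,0,0,-1],[0,0,0,0,0,0,-1],[0,0,0,0,0,0,-1],[0,0,0,0,0,0,-1]]' >/dev/null;python3 -c "
from h import *
loc()"
python3 -m crank '[[0,0,0,-0.2,0,0,-1],[0,0,0,0,0,0,-1],[0,0,0,0,0,0,-1],[0,0,0,0,0,0,-1],[0,0,0,0,0,0,-1],[0,0,0,0,0,0,-1],[0,0,0,0,0,0,-1],[0,0,0,0,0,0,-1],[0,0,0,0,0,0,-1],[0,0,0,0,0,0,-1]]' >/dev/null;python3 -c "
from h import *
loc()"
```

```text
t 20.45 local x 143.8  side(n) 0.8  z 122.6  pitch 9.04 yaw -10.97 F along/side/up [-0.1  0.8 -1.4] M [-0.08 -0.    0.03] op 0.376
t 21.28 local x 143.8  side(n) -1.4  z 122.6  pitch 9.04 yaw -10.97 F along/side/up [-0.1 -0.  -0.8] M [-0.13 -0.   -0.02] op 0.376
```

```bash
python3 -m crank '[[0,0,0,0.1,0,0,-1],[0,0,0,0,0,-0.3,-1],[0,0,0,0,0,-0.3,-1],[0,0,0,0,0,-0.3,-1],[0,0,0,0,0,-0.3,-1],[0,0,0,0,0,-0.3,-1],[0,0,0,0,0,-0.3,-1],[0,0,0,0,0,0,-1],[0,0,0,0,0,0,-1],[0,0,0,0,0,0,-1]]' >/dev/null;python3 - <<'E'
from h import *
loc()
cv2.imwrite("pics/s6.png",cv2.resize(cams.grab_frame("scene")[130:250,270:430],(800,600),interpolation=cv2.INTER_CUBIC))
E
```

```text
t 22.12 local x 164.1  side(n) -0.3  z 119.4  pitch 9.03 yaw -11.01 F along/side/up [-0.5  0.8 -0.7] M [-0.06 -0.03  0.03] op 0.374
```

View pics/s6.png

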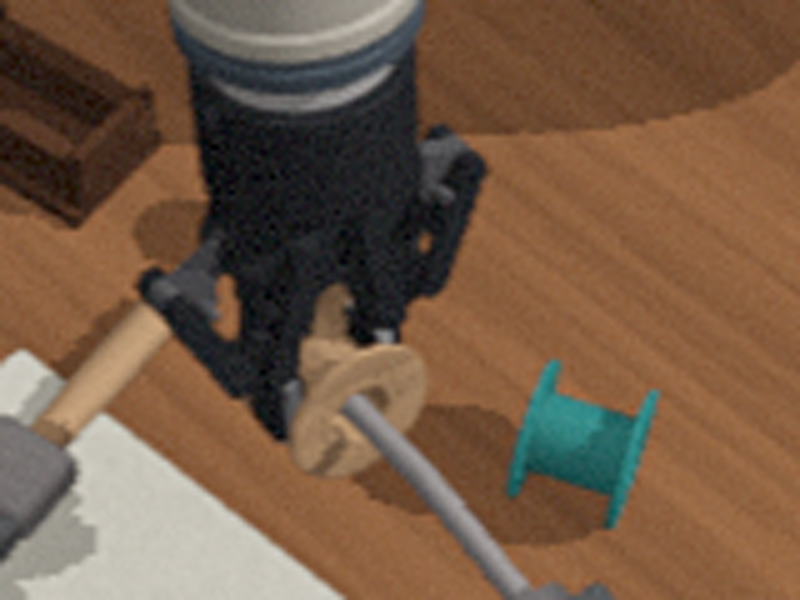

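The rod runs cleanly into the rim's hollow at about (350,400) in the crop, and forces stay around 1 N. Continuing off the end.

```bash
python3 -m crank '[[0,0,0,0,-0.03,-0.2,-1],[0,0,0,0,0,-0.3,-1],[0,0,0,0,0,-0.3,-1],[0,0,0,0,0,-0.3,-1],[0,0,0,0,0,-0.3,-1],[0,0,0,0,0,-0.3,-1],[0,0,0,0,0,-0.2,-1],[0,0,0,0,0,0,-1],[0,0,0,0,0,0,-1],[0,0,0,0,0,0,-1]]' >/dev/null;python3 -c "
from h import *
loc()"
python3 -m crank '[[0,0,0,0,0,-0.2,-1],[0,0,0,0,0,-0.3,-1],[0,0,0,0,0,-0.3,-1],[0,0,0,0,0,-0.3,-1],[0,0,0,0,0,-0.3,-1],[0,0,0,0,0,-0.3,-1],[0,0,0,0,0,-0.3,-1],[0,0,0,0,0,0,-1],[0,0,0,0,0,0,-1],[0,0,0,0,0,0,-1]]' >/dev/null;python3 -c "
from h import *
loc()"
```

```text
t 23.00 local x 184.9  side(n) -0.1  z 116.4  pitch 9.03 yaw -10.99 F along/side/up [-0.2  0.6 -1.1] M [-0.13 -0.02  0.03] op 0.379
t 23.83 local x 206.9  side(n) -0.0  z 112.9  pitch 9.03 yaw -10.99 F along/side/up [-0.3 -0.2 -0.7] M [-0.1   0.03  0.02] op 0.37
```

```bash
python3 -m crank '[[0,0,0,-0.03,-0.03,-0.3,-1],[0,0,0,0,0,-0.3,-1],[0,0,0,0,0,-0.3,-1],[0,0,0,0,0,-0.3,-1],[0,0,0,0,0,-0.4,-1],[0,0,0,0,0,-0.4,-1],[0,0,0,0,0,-0.4,-1],[0,0,0,0,0,-0.4,-1],[0,0,0,0,0,0,-1],[0,0,0,0,0,0,-1]]' >/dev/null;python3 - <<'E'
from h import *
loc()
print(plane("scene",(338,161),60),plane("top",(372,313),60))
print([plane("scene",(235+x/5-.4,120+y/5-.4),42) for x,y in[(102,122),(172,55)]])
cv2.imwrite("pics/s7.png",cv2.resize(cams.grab_frame("scene")[100:250,220:420],(800,600),interpolation=cv2.INTER_CUBIC))
E
```

```text
t 24.67 local x 237.7  side(n) -0.2  z 108.4  pitch 9.03 yaw -10.99 F along/side/up [-1.   0.1 -1.5] M [-0.06 -0.01 -0.03] op 0.377
[406.02822919 -96.06905943  60.        ] [411.09556615 -91.32494591  60.        ]
[array([ 492.91384833, -268.67128344,   42.        ]), array([ 443.89045249, -278.02066852,   42.        ])]
```

View pics/s7.png

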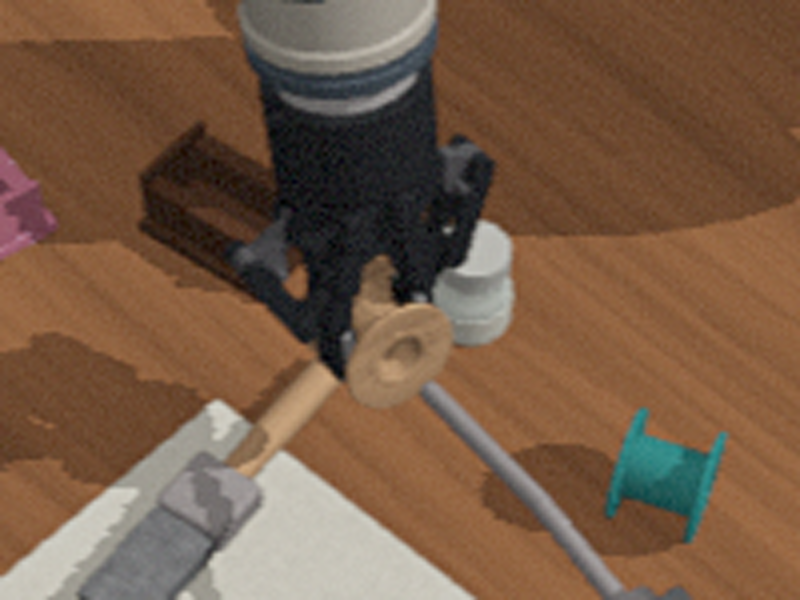

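The spool is clear of the rod tip: the rim is at crop (403,350), the tip at (425,390), and the hole shows empty. Next I'll refine the cradle pose from the first pictures.

```bash
python3 - <<'E'
import cv2,numpy as np
s=cv2.imread("pics/scene0.png");t=cv2.imread("pics/top0.png")
def e(i):
    i=np.clip((i.astype(float)/110)**.6*255,0,255).astype(np.uint8); return cv2.resize(i,(800,600),interpolation=cv2.INTER_CUBIC)
cv2.imwrite("pics/k1.png",e(s[128:176,248:312])) # x12.5
cv2.imwrite("pics/k2.png",e(t[263:311,404:468]))
E
```

```text
(no output)
```

View pics/k1.png

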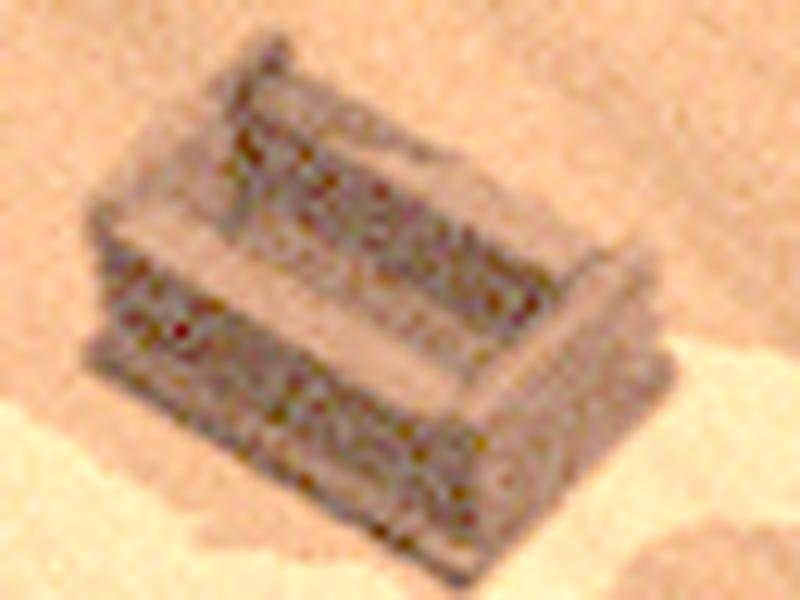

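View pics/k2.png

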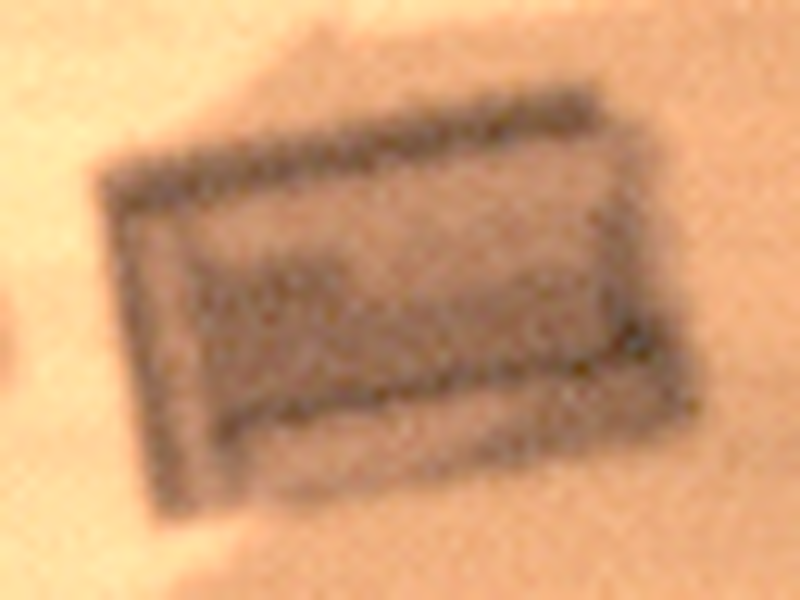

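```bash
python3 - <<'E'
from h import *
np.set_printoptions(precision=1,suppress=True)
K=lambda x,y:(248+x/12.5-.46,128+y/12.5-.46);L=lambda x,y:(404+x/12.5-.46,263+y/12.5-.46)
def line(n,f,a,b,z):
    p,q=plane(n,f(*a),z)[:2],plane(n,f(*b),z)[:2]; d=q-p
    if d[1]<0:d=-d
    d/=np.hypot(*d); 
    x=p[0]+d[0]/d[1]*(-229.5-p[1]); return x,np.degrees(np.arctan2(-d[0],d[1])),p,q
for nm,a in {"sc +x outer":("scene",K,(105,228),(465,418),35),"sc -x outer":("scene",K,(285,80),(620,245),35),"sc -x inner":("scene",K,(255,120),(570,270),35),
 "sc base":("scene",K,(85,365),(462,590),0),
 "top +x outer":("top",L,(130,212),(600,135),35),"top -x outer":("top",L,(270,502),(690,430),35),"top -x inner":("top",L,(225,430),(640,355),35),"top base +x":("top",L,(100,170),(590,85),0)}.items():print(nm,*line(*a))
print("base corners sc",[plane("scene",K(*p),0) for p in[(85,365),(675,375)]])
print("end stops sc z42",[plane("scene",K(*p),42) for p in[(95,210),(275,40),(650,240),(465,410)]])
print("end top z42 left outer",[plane("top",L(*p),42) for p in[(130,210),(175,520),(690,420),(630,120)]])
todo([461.5,-229.5,120],9.8)
E
```

```text
sc +x outer 482.6408474042682 12.318453489488261 [ 491.2 -268.6] [ 474.3 -191.2]
sc -x outer 433.908466708639 13.390493957677544 [ 444.4 -273.6] [ 427.4 -202.2]
sc -x inner 444.3977914784151 14.393659764117364 [ 454.8 -269.9] [ 437.8 -204. ]
sc base 490.0433506283971 9.568590485423087 [ 497.3 -272.5] [ 482.6 -185.5]
top +x outer 484.587939900707 8.542964699253453 [ 477.8 -184.5] [ 489.9 -265. ]
top -x outer 431.91930246661514 8.884984306443735 [ 428.5 -207.5] [ 439.7 -279.4]
top -x inner 445.6301018731018 9.416415654887984 [ 440.7 -200. ] [ 452.5 -271.1]
top base +x 490.267136024994 9.087390127845062 [ 483.3 -186.1] [ 497.2 -272.5]
base corners sc [array([ 497.3, -272.5,    0. ]), array([ 420.8, -196.2,    0. ])]
end stops sc z42 [array([ 493.3, -267.7,   42. ]), array([ 443.3, -276.9,   42. ]), array([ 426.9, -194.5,   42. ]), array([ 476.8, -187.7,   42. ])]
end top z42 left outer [array([ 478.5, -183.1,   42. ]), array([ 426.3, -189.9,   42. ]), array([ 442. , -277.5,   42. ]), array([ 492.7, -268.3,   42. ])]
turn [ -8.9 -20.8   1.9] shift cm [ -1.5  -3.9 -17.2] grasp now [509.6 -61.2 108.4]
t 24.72 F [ 0.5  0.1 -1.5] M [-0.1  0.   0.1] op 0.372
```

```bash
python3 -m crank '[[0,0,0,-0.1,-0.8,-1.0,-1],[0,0,0,-0.2,-0.6,-2,-1],[0,0,0,-0.2,-0.5,-2.4,-1],[0,0,0,-0.3,-0.5,-2.4,-1],[0,0,0,-0.3,-0.5,-2.4,-1],[0,0,0,-0.3,-0.5,-2.4,-1],[0,0,0,-0.3,-0.5,-2,-1],[0,0,0,-0.1,-0.1,-1,-1],[-2,-3,0,0,0,0,-1],[-2,-4,0,0,0,0,-1]]' >/dev/null;python3 -c "
from h import *
todo([458.8,-232,120],9.5)"
python3 -m crank '[[-2,-4,0,0,0,0,-1],[-1,-3,0.3,0,0,0,-1],[-1,-3,0.3,0,0,0,-1],[-0.5,-2,0.3,0,0,0,-1],[0,0,0.3,0,0,0,-1],[0,0,0,0,0,0,-1],[0,0,0,0,0,0,-1],[0,0,0,0,0,0,-1],[0,0,0,0,0,0,-1],[0,0,0,0,0,0,-1]]' >/dev/null;python3 -c "
from h import *
todo([458.8,-232,120],9.5)"
```

```text
turn [ -4.58 -13.31   1.83] shift cm [ 0.001  0.729 -0.712] grasp now [ 458.8 -226.2  127.8]
t 25.55 F [-0.3  0.1 -1.9] M [-0.02  0.01 -0.02] op 0.377
turn [ 0.26 -0.84  0.46] shift cm [-0.108  0.913 -0.625] grasp now [ 458.8 -225.6  129.1]
t 26.38 F [-0.7 -0.1 -0.8] M [-0.02  0.05 -0.04] op 0.376
```

Correct, then descend to grasp z≈75 and look.

```bash
python3 -m crank '[[0.2,-0.8,0.4,-0.1,0.3,-0.3,-1],[0,0,0,0,0.6,-0.3,-1],[0,0,0,0,0.8,0,-1],[0,0,0,0,0.8,0,-1],[0,0,0,0,0.8,0,-1],[0,0,0,0,0.8,0,-1],[0,0,0,0,0.6,0,-1],[0,0,0,0,0.3,0,-1],[0,0,0,0,0,0,-1],[0,0,0,0,0,0,-1]]' >/dev/null;python3 - <<'E'
from h import *
todo([458.8,-232,61.6],9.5)
cv2.imwrite("pics/s8.png",cv2.resize(cams.grab_frame("scene")[90:210,200:360],(800,600),interpolation=cv2.INTER_CUBIC))
cv2.imwrite("pics/t8.png",cv2.resize(cams.grab_frame("top")[225:345,360:520],(800,600),interpolation=cv2.INTER_CUBIC))
E
```

```text
turn [-0.09 -0.05 -0.12] shift cm [0.125 1.017 0.006] grasp now [ 457.6 -232.3   71.8]
t 27.22 F [-0.5 -0.3 -1.1] M [ 0.01  0.02 -0.02] op 0.377
```

View pics/s8.png

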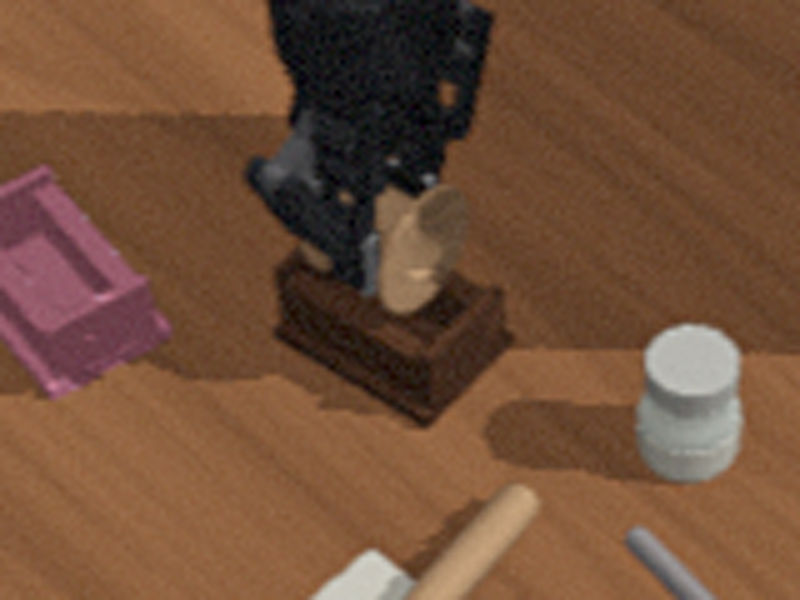

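View pics/t8.png

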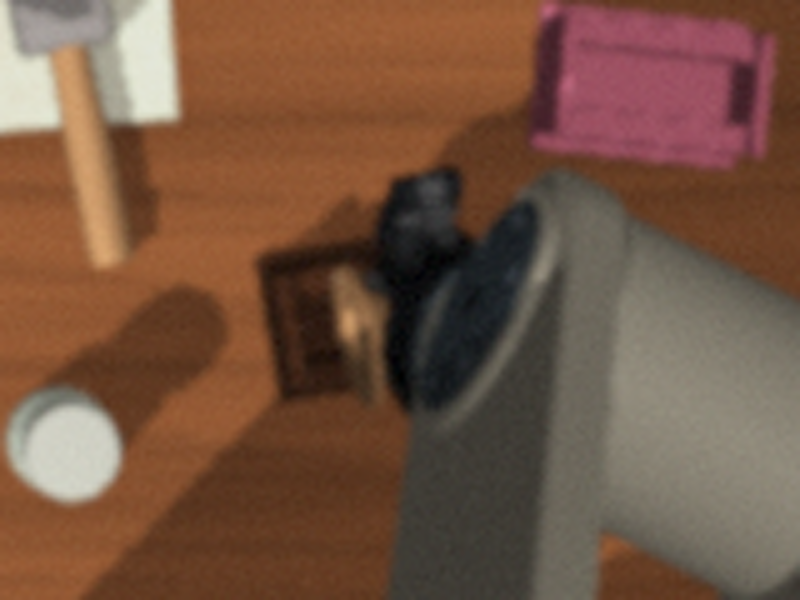

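```bash
python3 -m crank '[[0,0,0,0.12,0.1,0,-1],[0,0,0,0,0.15,0,-1],[0,0,0,0,0.15,0,-1],[0,0,0,0,0.15,0,-1],[0,0,0,0,0.1,0,-1],[0,0,0,0,0,0,-1],[0,0,0,0,0,0,-1],[0,0,0,0,0,0,-1],[0,0,0,0,0,0,-1],[0,0,0,0,0,0,-1]]' >/dev/null;python3 -c "
from h import *
todo([458.8,-232,61.6],9.5)"
```

```text
turn [ 0.05 -0.04  0.06] shift cm [-0.136  0.508  0.095] grasp now [ 460.3 -232.7   66.7]
t 28.15 F [-0.2 -0.1 -1.2] M [-0.02  0.01 -0.04] op 0.377
```

```bash
python3 -m crank '[[0,0,0,-0.1,0,0,-1],[0,0,0,0,0.1,0,-1],[0,0,0,0,0.1,0,-1],[0,0,0,0,0.1,0,-1],[0,0,0,0,0,0,-1],[0,0,0,0,0,0,-1],[0,0,0,0,0,0,-1],[0,0,0,0,0,0,-1],[0,0,0,0,0,0,-1],[0,0,0,0,0,0,-1]]' >/dev/null;python3 -c "
from h import *
todo([458.8,-232,61.6],9.5)"
```

```text
turn [ 0.05 -0.04  0.07] shift cm [-0.027  0.177  0.097] grasp now [ 459.2 -232.9   63.4]
t 28.98 F [-0.  -0.3 -1.2] M [ 0.   -0.01 -0.02] op 0.376
```

```bash
python3 -m crank '[[0,0,0,0,0.1,0,-1],[0,0,0,0,0,0,-1],[0,0,0,0,0,0,-1],[0,0,0,0,0,0,-1],[0,0,0,0,0,0,-1],[0,0,0,0,0,0,-1],[0,0,0,0,0,0,-1],[0,0,0,0,0,0,-1],[0,0,0,0,0,0,-1],[0,0,0,0,0,0,-1]]' >/dev/null;python3 -c "
from h import *
todo([458.8,-232,61.6],9.5)"
python3 -m crank '[[0,0,0,0,0.07,0,-1],[0,0,0,0,0,0,-1],[0,0,0,0,0,0,-1],[0,0,0,0,0,0,-1],[0,0,0,0,0,0,-1],[0,0,0,0,0,0,-1],[0,0,0,0,0,0,-1],[0,0,0,0,0,0,-1],[0,0,0,0,0,0,-1],[0,0,0,0,0,0,-1]]' >/dev/null;python3 -c "
from h import *
todo([458.8,-232,61.6],9.5)"
```

```text
turn [ 0.05 -0.04  0.07] shift cm [-0.03   0.075  0.099] grasp now [ 459.3 -232.9   62.3]
t 29.82 F [-0.9 -0.2 -1.7] M [ 0.    0.02 -0.06] op 0.374
turn [ 0.06 -0.05  0.08] shift cm [-0.034 -0.002  0.102] grasp now [ 459.3 -232.9   61.6]
t 30.65 F [ 0.2  0.3 -1.1] M [-0.01 -0.   -0.03] op 0.374
```

```bash
python3 -m crank '[[0,0,0,0,0.07,0,-1],[0,0,0,0,0,0,-1],[0,0,0,0,0,0,-1],[0,0,0,0,0,0,-1],[0,0,0,0,0,0,-1],[0,0,0,0,0,0,-1],[0,0,0,0,0,0,-1],[0,0,0,0,0,0,-1],[0,0,0,0,0,0,-1],[0,0,0,0,0,0,-1]]' >/dev/null;python3 -c "
from h import *
todo([458.8,-232,61.6],9.5)"
python3 -m crank '[[0,0,0,0,0.07,0,-1],[0,0,0,0,0,0,-1],[0,0,0,0,0,0,-1],[0,0,0,0,0,0,-1],[0,0,0,0,0,0,-1],[0,0,0,0,0,0,-1],[0,0,0,0,0,0,-1],[0,0,0,0,0,0,-1],[0,0,0,0,0,0,-1],[0,0,0,0,0,0,-1]]' >/dev/null;python3 -c "
from h import *
todo([458.8,-232,61.6],9.5)"
```

```text
turn [ 0.06 -0.05  0.08] shift cm [-0.041 -0.069  0.104] grasp now [ 459.4 -233.    60.9]
t 31.48 F [-0.5  0.6 -0.3] M [-0.  0.  0.] op 0.378
turn [ 0.07 -0.05  0.1 ] shift cm [-0.052 -0.096  0.112] grasp now [ 459.5 -233.    60.6]
t 32.32 F [-0.5  0.4  2.3] M [0.09 0.09 0.05] op 0.375
```

Contact with the rails at +2–3 N, with negligible side force. Releasing.

```bash
python3 -m crank '[[0,0,0,0,0,0,-0.25],[0,0,0,0,0,0,-0.2],[0,0,0,0,0,0,-0.15],[0,0,0,0,0,0,-0.1],[0,0,0,0,0,0,0],[0,0,0,0,0,0,0.1],[0,0,0,0,0,0,0.1],[0,0,0,0,0,0,0.1],[0,0,0,0,0,0,0.1],[0,0,0,0,0,0,0.1]]' >/dev/null;python3 - <<'E'
from h import *
todo([458.8,-232,61.6],9.5)
cv2.imwrite("pics/s9.png",cv2.resize(cams.grab_frame("scene")[90:210,200:360],(800,600),interpolation=cv2.INTER_CUBIC))
E
```

```text
turn [ 0.09 -0.04  0.12] shift cm [-0.072 -0.121  0.129] grasp now [ 459.7 -233.1   60.4]
t 33.15 F [ 0.5 -0.4  0.7] M [ 0.02 -0.01  0.02] op 0.548
```

View pics/s9.png

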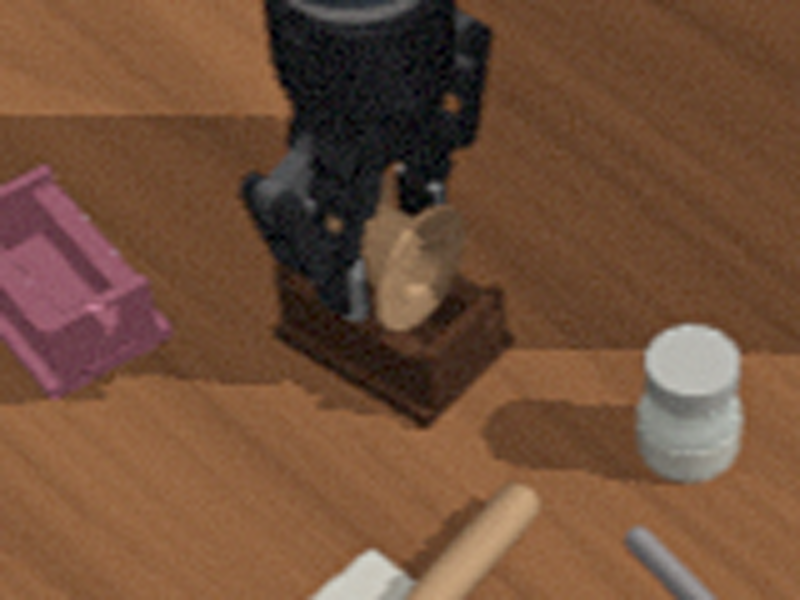

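```bash
python3 -m crank '[[0,0,0,0,0,0,0.3],[0,0,0,0,-0.2,0,0.5],[0,0,0,0,-0.5,0,0.5],[0,0,0,0,-1,0,0.5],[0,0,0,0,-1.5,0,0.5],[0,0,0,0,-2,0,0.5],[0,0,0,0,-2,0,0.5],[0,0,0,0,-2,0,0.5],[0,0,0,0,-2,0,0.5],[0,0,0,0,-2,0,0.5]]' >/dev/null
python3 -m crank '[[0,0,0,0,-3,3,0.5],[0,0,0,0,-1,4,0.5],[0,0,0,0,0,4,0.5],[0,0,0,0,0,4,0.5],[0,0,0,0,0,4,0.5],[0,0,0,0,0,2,0.5],[0,0,0,0,0,0,0.5],[0,0,0,0,0,0,0.5],[0,0,0,0,0,0,0.5],[0,0,0,0,0,0,0.5]]' >/dev/null
python3 - <<'E'
from h import *
todo([458.8,-232,61.6],9.5)
a=cams.grab_frame("scene");b=cams.grab_frame("top")
cv2.imwrite("pics/s10.png",a);cv2.imwrite("pics/t10.png",b)
cv2.imwrite("pics/z10.png",np.hstack([cv2.resize(a[110:190,230:310],(400,400),interpolation=cv2.INTER_CUBIC),cv2.resize(b[250:330,400:480],(400,400),interpolation=cv2.INTER_CUBIC)]))
E
```

```text
turn [ 0.36 -0.22  1.04] shift cm [ -0.366  19.431 -21.263] grasp now [424.3 -20.9 254.6]
t 34.87 F [ 0.4  0.3 -0.6] M [ 0.03  0.06 -0.  ] op 0.752
```

View pics/z10.png

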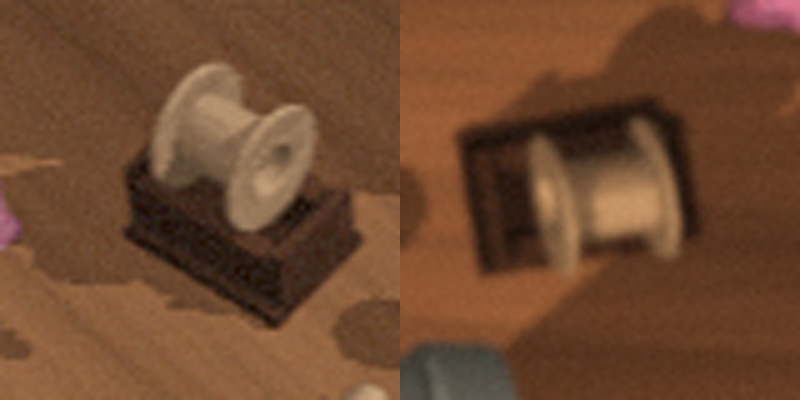

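View pics/s10.png

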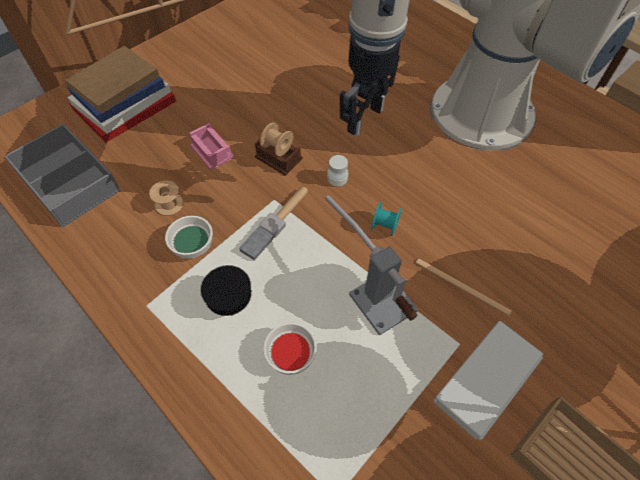

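```bash
python3 - <<'E'
from h import *
np.set_printoptions(precision=1,suppress=True)
S=lambda x,y:(230+x/5-.4,110+y/5-.4);T=lambda x,y:(400+x/5-.4,250+y/5-.4)
a,e=tri(S(273,167),T(155,204));b,f=tri(S(198,125),T(256,188));c=(a+b)/2
print(a,e,b,f,"mid",c,"yaw",np.degrees(np.arctan2(-(a-b)[0],(a-b)[1])))
y=np.radians(9.5);X=np.array([-np.sin(y),np.cos(y)]);d=c[:2]-[458.8,-232];print("along",d@X,"across",d@[X[1],-X[0]])
A=cv2.imread("pics/scene0.png").astype(int);B=cv2.imread("pics/scene10.png" if 0 else "pics/s10.png").astype(int)
for n,(x,y_) in dict(bowl=(190,240),black=(227,290),red=(290,350),spare=(165,198),jar=(338,170),pal=(490,380),stick=(463,287),turq=(387,217)).items():
    w=np.s_[y_-22:y_+22,x-22:x+22];print(n,np.abs(A[w]-B[w]).mean().round(1))
E
```

```text
[ 455.6 -213.2   60.9] 1.86525244465779 [ 461.6 -256.1   58.6] 1.6980713271846801 mid [ 458.6 -234.6   59.7] yaw 7.938233933317509
along -2.5726002671819574 across -0.6568516361749008
bowl 3.0
black 6.4
red 3.2
spare 13.1
jar 6.2
pal 2.7
stick 3.5
turq 8.0
```

```bash
python3 - <<'E'
import cv2,numpy as np
A=cv2.imread("pics/scene0.png");B=cv2.imread("pics/s10.png")
f=lambda i,x,y:cv2.resize(i[y-25:y+25,x-25:x+25],(400,300),interpolation=cv2.INTER_CUBIC)
cv2.imwrite("pics/q.png",np.vstack([np.hstack([f(A,165,198),f(B,165,198)]),np.hstack([f(A,387,217),f(B,387,217)])]))
E
```

```text
(no output)
```

View pics/q.png

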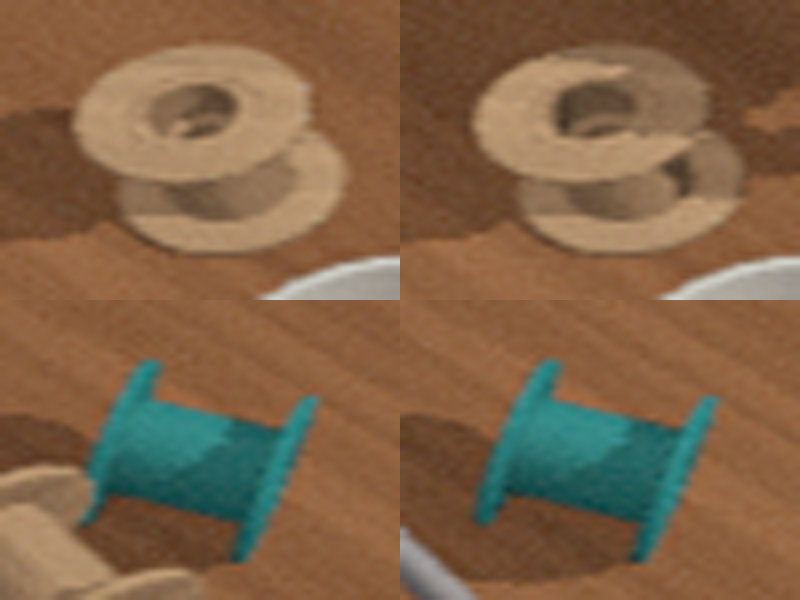

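Only the shadows changed; the spare and turquoise spools have not moved. Handing in.

```bash
python3 -c "
from rig import order
print(order.sign_off())"
```

```text
the job is handed in; nothing more can be done
None
```

The spool is off the bent spindle and lying on its rims on both rails of the dark cradle. I let go and pulled the arm clear, then handed the job in at about 35 s; no verdict was reported.

- **Removal:** I gripped the core at 30 N and felt for the hole's play before moving. The bend turned out to point straight down, so I tipped the spool about 9° and followed the rod off its end. The highest force read at the end of a step was about 5 N, from one deliberate probe, and otherwise about 2 N. I could not read the force inside a step.
- **Placing:** The spool touched the rails at about 2–3 N before I opened the fingers.
- **Last checks:** It lies about 3 mm off the cradle's middle lengthwise, against 16 mm allowed, and under 1 mm off sideways. Its measured height is 59.7 mm against the ideal 61.5 mm, and its measured axis is about 1.5° off the cradle's; I put both down to camera error.
- **Bystanders:** The spare and turquoise spools, enlarged, changed only in shadow. The bowls, censer, jar, palettes and stick look unmoved in the before-and-after scene pictures. I did not tell the brush and the bamboo slip apart, and I compared only one such stick.

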